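Flip the cup board against the bench stop

TASK

The square wooden cup board lies with its hollow side down in front of the sloping metal bench stop. Push it gently along the table and up the stop until it stands there steeply, fully home and leaning by itself, let go of it, then tip it back over from behind its top edge so that it ends lying flat on the table just in front of the stop, hollow side up. Never force or jam the board, and leave the bowls, the tub and the lid alone.

Things in the scene. Friction and masses are not known exactly. Their poses are not given: they have to be found in the camera images.
- board_centre (a point): Centre of the loose dark hardwood cup board, 110 x 110 x 12 mm, 0.10 to 0.17 kg (half-way through its thickness: 6 mm up when it lies flat). x, y axes along its sides; z comes out of its plain side, up at the start. The other side has a round hollow 84 mm wide, 5 mm deep. Too wide to grip across. Friction about 0.22 on the metal stop, 0.6 on the table.
- board_far (a point): Middle of the board's +x side, half-way through its thickness, 55 mm from its centre. At the start this side faces the stop, 2 to 58 mm short of the foot of the metal face and square to it within 0.12 rad. It climbs the stop and becomes the top edge.
- stop_base: The bench stop's two low dark rails, fixed to the table, 5 mm high, from 15 to 135 mm behind the origin. Origin on the table, mid-width, at the NOMINAL foot of the metal face the rails carry. x points away from the robot (the way to push), y along the stop, z up. The face is clamped up to 13 mm nearer or farther along x: not reported, to be felt or seen. It does not give way.
- stop_foot (a point): Same point as the stop_base origin. The bare metal face is 170 mm wide, 10 mm thick. From its true foot it climbs at 45 degrees to 12 mm high, at 58 to 30 mm, at 68 to 48 mm, at 80 to its top edge 70 mm high, 34 mm behind the foot. Webs and a plate behind it reach 83 mm behind the foot, none above 70 mm.
- stop_top (a point): Nominal middle of the face's top edge, 34 mm behind and 70 mm above stop_foot (the true one is shifted with the face). Fully home, the board leans on it at about 63 degrees from level, lower edge at the foot, the top edge standing about 30 mm free above the metal. Pushed low on its near edge it climbs with 5 N or less; at the foot the push rises, and farther on it wedges.
- bowl_a: White bowl on three stub feet, 100 mm across the rim, 66 mm high; origin under its centre. Bystander, standing beside the work.
- bowl_b: White bowl on three stub feet, 100 mm across the rim, 66 mm high; origin under its centre. Bystander, standing beside the work.
- tub: Clear open tub, 68 mm across, 36 mm high; origin under its centre. Bystander.
- tub_lid: Clear flat lid, 74 mm across, 7 mm thick; origin under its centre. Bystander.
There are look-alikes about, which are no part of the job. There is more than one size of the part that bears board_centre; the job needs the largest.

How it is judged:
By the outcome, as a careful person would: the job done as asked, in the order asked, and still so for the second after the job is handed in, with the robot touching nothing.
It also fails if it takes over 72 s, if anything falls off the work surface, if the arm or the gripper's body presses on something with over 40 N, if the wrist force passes 120 N, or if a joint passes its speed limit or range.

ROBOT

A 6-joint arm with a two-finger parallel gripper is mounted at the origin on the work surface. World frame = base frame: x ahead of the robot, y to its left, z up, the work surface at z = 0. Lengths are in mm, angles in rad, forces in N, time in s.
With the tool pointing down it reaches from about 150 to 775 mm from the base axis. Payload 6.1 kg.
Tool frame: the origin (TCP) lies midway between the tips of the shut fingers; the grasp point (between the pads) lies r.grip_depth behind it (r.grip_depth is the distance from the TCP to the grasp point, in mm); z points along the fingers, y is the direction in which the jaws open and shut (so a half turn about z gives the same grasp; the last joint's range is limited). The gripper opens to 85 mm and grips with 20 to 120 N. Pads are 22 mm wide; open, the fingers measure 114 mm over their backs; the gripper's body (76 mm by 85 mm) begins 54 mm behind the grasp point. The pads swing forward as they close: fully open they stand 13 mm farther back than shut.
Start: joints at [-1.244, 0.126, -0.04, 1.405, 0, 1.571], TCP at [168.525, -497.2, 231.295] pointing down, gripper open.
Joint ranges: [-2.72, 2.72], [-0.95, 1.95], [-1.27, 1.35], [-1.78, 2.02], [-1.46, 1.47], [-3.14, 3.14]. Speed limits (rad/s): [2.39, 2.39, 3.01, 3.14, 3.14, 3.14].

INTERFACE

Orientations are given as [roll, pitch, yaw] about the fixed x, y, z axes, in that order (R = Rz(yaw) Ry(pitch) Rx(roll)).
In Python, from station import r gives the robot as it stands.
- The arm moves only by the tool apply_moves, never from a script. Its argument "series" is a list of rows, each an object of numbers: "gripper": the finger opening in mm, from 0 to 85.4; "tx", "ty", "tz": the shift along the tool's x, y, z in units of 50 mm (1.0 is 50 mm); "turn": the turn about the tool's z in units of 6 degrees (1.0 is 6 degrees). A call has 1 to 10 rows; each row shifts and turns the commanded pose from where the row before left it, along the tool's axes as they then stand; what a row does not reach is not made up. A row lasts 1/10 s, in which the tool goes at most 50 mm and 8.59 degrees, less where a joint would pass 70% of its speed; a pose out of reach is approached as far as the arm can. A call is refused whole if a number of a shift passes 1 or a number of a turn 1, either way. A call with a gripper value outside its range is refused whole. The fingers move at their own pace and stop on an object; the grip force is fixed at half the most. Time passes only in rows, so rows that do not move let the fingers close. It gives the time, the measured TCP pose, the force and the opening at its end, in the units of the state.
- r.state(): the state, without advancing time (a new reading comes with each control period).
- r.camera(name): name is "scene" or "top"; returns the picture (400x640x3 uint8, red, green, blue); there is no depth.
- r.calibration(name): a dict with "fx", "fy", "cx", "cy" (pixels), "eye" and "orientation" of the camera in the world. Camera axes: x right, y up, looking along -z (the intrinsics and any distortion apply to the point x, -y, -z); pixel columns grow to the right and rows downward; lengths in mm; the calibration is good to about 2 mm. A picture is of the moment at which its call begins. calibration takes no time and is no camera call.
- r.hand_in(): hands the job in, once; it reports no verdict.
The state is a dict: "time": time; "joints": joint angles; "joint_velocities": joint speeds; "joint_torque": joint torques, N m; "tool_pos": TCP position; "eef_rot": TCP orientation; "ft_force": force on the tool from outside, world axes, zero at the start; "ft_torque": the same for the moment, N m; "finger_gap": finger opening in mm.
Only numpy, scipy, OpenCV 4.12 (cv2) and the standard library are available. Lean on these libraries where they do the work, as an engineer would, in place of code of your own. Each camera call takes 0.05 s, during which the arm holds its last target.

## Working session

There is one attempt and no reset: what is moved stays moved. The work goes in short steps, Python scripts to look and compute and a tool call to move; the robot and the scene stay as the last step left them, time stands still between calls to the robot, and variables do not carry over. Pictures are saved under pics/ and viewed, and the job is handed in when it is done.

Besides the shell and the picture viewer there is one more tool, called after "Emit:" as a command line: name --argument value ..., lists and objects as JSON in quotes. apply_moves: Moves the arm, as the interface text tells. Its arguments: {"type":"object","properties":{"series":{"type":"array"}},"required":["series"]}

```bash
ls; mkdir -p pics; python3 - <<'E'
from station import r
import cv2
s=r.state();print(s['time'],s['tool_pos'],s['eef_rot'],s['finger_gap'],r.grip_depth)
for n in('scene','top'):
    im=r.camera(n);cv2.imwrite(f'pics/{n}0.png',im[:,:,::-1]);print(n,r.calibration(n))
E
```

```text
pics
0.0 [ 168.38100589 -496.81902351  230.56287643] [-3.14003786e+00  7.15223312e-06  3.26802563e-01] 85.24267582151614 18.700000000000003
scene {'fx': 378.9109669240568, 'fy': 378.9109669240568, 'cx': 319.0931838287158, 'cy': 208.04616770625688, 'eye': array([1280.41849029, -122.13589788,  567.03835363]), 'orientation': array([ 1.0096499 , -0.01439976,  1.37747718])}
top {'fx': 423.5248574394179, 'fy': 423.5248574394179, 'cx': 325.86063420890684, 'cy': 202.15758087639796, 'eye': array([430.82048373,  64.60847466, 982.60074957]), 'orientation': array([ 0.13374629, -0.00416357, -1.54344046])}
```

View pics/scene0.png

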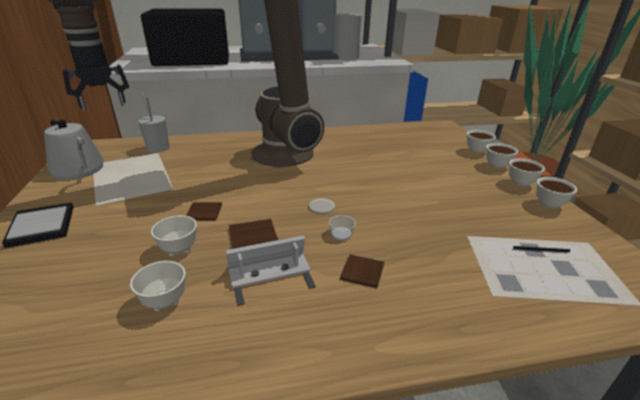

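View pics/top0.png

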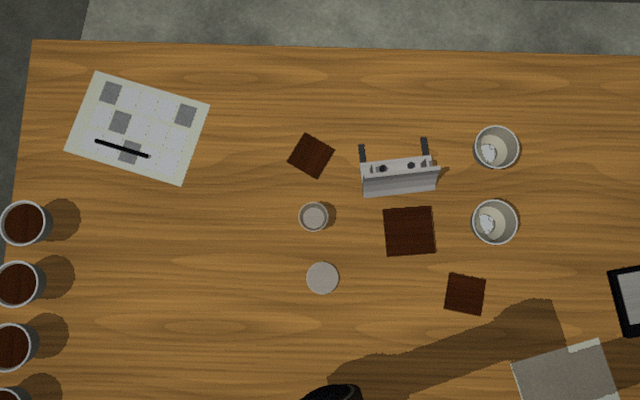

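Top view (up = +x, left = +y): the large board is around (410,231), the stop's face around (400,178) and its rails at (362,150) and (424,147). Smaller boards lie at (311,156) and (465,294), the bowls at (497,147) and (495,222), the tub at (313,217) and the lid at (322,278).

```bash
cat > h.py <<'E'
import numpy as np,cv2
from scipy.spatial.transform import Rotation as R
from station import r
def ray(n,u,v):
    c=r.calibration(n);M=R.from_euler('xyz',c['orientation']).as_matrix()
    return np.array(c['eye']),M@np.array([(u-c['cx'])/c['fx'],-(v-c['cy'])/c['fy'],-1])
def onz(n,u,v,z):
    e,d=ray(n,u,v);return e+d*(z-e[2])/d[2]
def proj(n,p):
    c=r.calibration(n);M=R.from_euler('xyz',c['orientation']).as_matrix()
    q=M.T@(np.array(p)-c['eye']);return c['cx']+c['fx']*q[0]/-q[2],c['cy']+c['fy']*q[1]/q[2]
def boards(n,im,z):
    hsv=cv2.cvtColor(im,cv2.COLOR_RGB2HSV)
    m=((hsv[:,:,2]<90)&(hsv[:,:,1]>90)).astype(np.uint8)*255
    m=cv2.morphologyEx(m,cv2.MORPH_OPEN,np.ones((3,3)))
    for c in cv2.findContours(m,cv2.RETR_EXTERNAL,cv2.CHAIN_APPROX_NONE)[0]:
        if 700<cv2.contourArea(c)<6000:
            b=cv2.boxPoints(cv2.minAreaRect(c));w=np.array([onz(n,*p,z) for p in b])
            pts=np.array([onz(n,*p[0],z)[:2] for p in c],np.float32)
            print(n,cv2.contourArea(c),b.round(1).tolist(),'world rect',cv2.minAreaRect(pts))
E
python3 - <<'E'
from h import *
for n in('top','scene'):
    im=cv2.imread(f'pics/{n}0.png')[:,:,::-1].copy();boards(n,im,12)
im=cv2.imread('pics/top0.png');cv2.imwrite('pics/t0c.png',cv2.resize(im[120:270,340:530],None,fx=4,fy=4,interpolation=cv2.INTER_CUBIC))
im=cv2.imread('pics/scene0.png');cv2.imwrite('pics/s0c.png',cv2.resize(im[200:310,180:330],None,fx=5,fy=5,interpolation=cv2.INTER_CUBIC))
E
```

```text
top 809.5 [[19.0, 373.0], [61.0, 373.0], [61.0, 399.0], [19.0, 399.0]] world rect ((140.17730712890625, 674.872314453125), (54.011627197265625, 93.77679443359375), 1.4932390451431274)
top 3205.5 [[326.5, 398.1000061035156], [327.5, 358.1000061035156], [478.20001220703125, 362.0], [477.1000061035156, 402.0]] world rect ((173.49813842773438, -114.74790954589844), (83.74784088134766, 331.6394348144531), 0.0838862881064415)
top 1499.5 [[600.2999877929688, 342.79998779296875], [637.7999877929688, 331.79998779296875], [652.0, 380.1000061035156], [614.5999755859375, 391.1000061035156]] world rect ((226.25811767578125, -610.0833740234375), (104.8257064819336, 88.50541687011719), 16.106395721435547)
top 950.5 [[-0.0, 326.0], [27.0, 326.0], [27.0, 367.0], [0.0, 367.0]] world rect ((222.59732055664062, 743.7830810546875), (88.53758239746094, 59.1669921875), 7.406946659088135)
top 3764.5 [[393.0, 324.0], [565.0, 324.0], [565.0, 360.0], [393.0, 360.0]] world rect ((258.426025390625, -283.82391357421875), (77.12406921386719, 382.892578125), 1.5132840871810913)
top 1049.5 [[26.5, 318.29998779296875
[... 2444 characters left out ...]
, 225.39999389648438], [272.29998779296875, 216.60000610351562], [276.5, 238.8000030517578], [231.10000610351562, 247.60000610351562]] world rect ((498.0761413574219, -131.45437622070312), (96.20684051513672, 110.12735748291016), 5.207791805267334)Traceback (most recent call last):
  File "<stdin>", line 3, in <module>
  File "h.py", line 19, in boards
    pts=np.array([onz(n,*p[0],z)[:2] for p in c],np.float32)
                  ~~~^^^^^^^^^^^
  File "h.py", line 8, in onz
    e,d=ray(n,u,v);return e+d*(z-e[2])/d[2]
        ~~~^^^^^^^
  File "h.py", line 5, in ray
    c=r.calibration(n);M=R.from_euler('xyz',c['orientation']).as_matrix()
ValueError: time passes only in moves, steps and waits
```

```bash
python3 - <<'E'
s=open('h.py').read()
s=s.replace("from station import r\n","""from station import r
_C={n:r.calibration(n) for n in('top','scene')}
_M={n:R.from_euler('xyz',c['orientation']).as_matrix() for n,c in _C.items()}
""").replace("c=r.calibration(n);M=R.from_euler('xyz',c['orientation']).as_matrix()","c=_C[n];M=_M[n]")
open('h.py','w').write(s)
E
python3 - <<'E'
from h import *
im=cv2.imread('pics/top0.png');cv2.imwrite('pics/t0c.png',cv2.resize(im[120:270,340:530],None,fx=4,fy=4,interpolation=cv2.INTER_CUBIC))
im=cv2.imread('pics/scene0.png');cv2.imwrite('pics/s0c.png',cv2.resize(im[200:310,180:330],None,fx=5,fy=5,interpolation=cv2.INTER_CUBIC))
E
```

```text
(no output)
```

View pics/t0c.png

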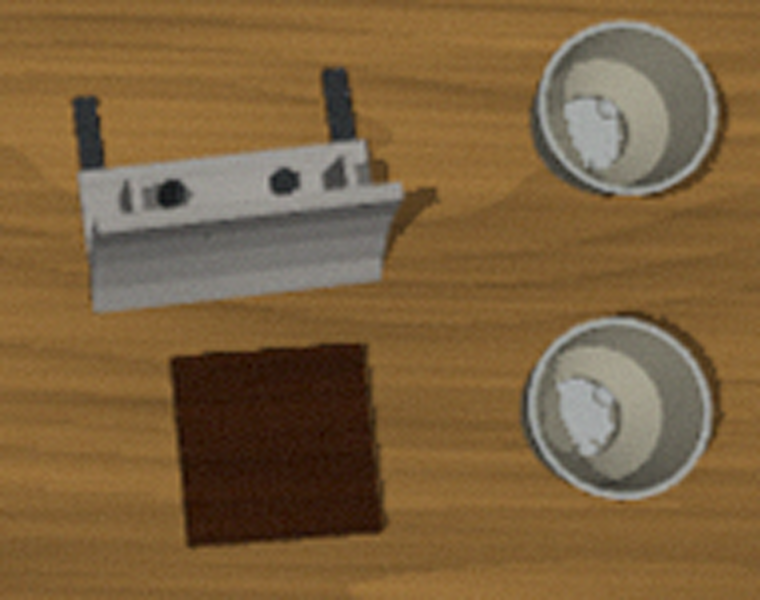

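View pics/s0c.png

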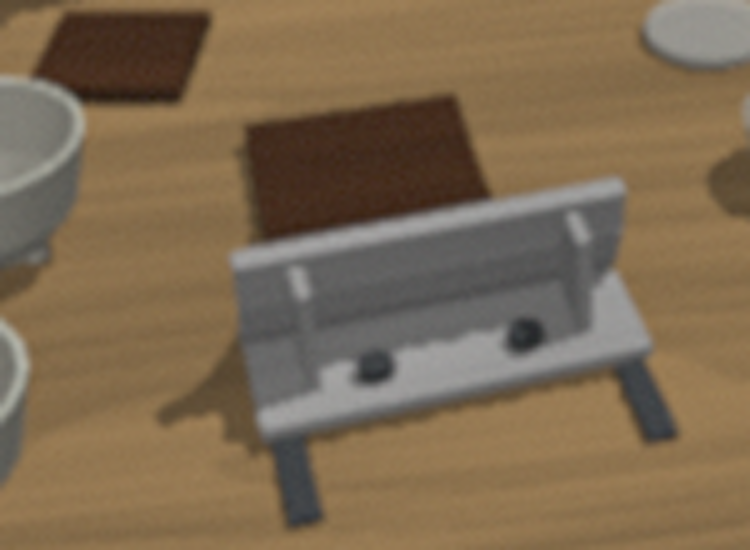

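Top crop (4x, offset 340,120): foot edge from (95,311) to (381,278), top edge from (100,232) to (401,187), rail far ends (86,97) and (335,68). The board's corners are (171,357), (366,344), (384,528) and (188,546).

```bash
python3 - <<'E'
from h import *
P=lambda u,v,z:onz('top',(u+.5)/4-.5+340,(v+.5)/4-.5+120,z)[:2]
f=[P(95,311,0),P(381,278,0)];t=[P(100,235,70),P(401,192,70)];rl=[P(86,97,5),P(335,68,5)]
b=[P(171,357,12),P(366,344,12),P(384,528,12),P(188,546,12)]
for n,e in(('foot',f),('top',t),('rail',rl),('bfar',b[:2]),('bnear',[b[3],b[2]])):
    d=e[0]-e[1];print(n,e[0].round(1),e[1].round(1),'mid',((e[0]+e[1])/2).round(1),'len',np.linalg.norm(d).round(1),'yaw',np.arctan2(-d[0],d[1]).round(4))
yaw=np.mean([np.arctan2(-(e[0]-e[1])[0],(e[0]-e[1])[1]) for e in (f,t,rl)]);print(yaw)
ex=np.array([np.cos(yaw),np.sin(yaw)]);ey=np.array([-ex[1],ex[0]])
for n,e in(('foot',f),('top',t),('rail',rl),('bfar',b[:2]),('bnear',[b[3],b[2]])):
    print(n,[(p@ex).round(1) for p in e],[(p@ey).round(1) for p in e])
S=lambda u,v,z:onz('scene',(u+.5)/5-.5+180,(v+.5)/5-.5+200,z)[:2]
for n,p in(('topR',S(622,182,70)),('topL',S(233,258,70)),('railend',S(305,522,5)),('railend',S(660,437,5))):print(n,p.round(1),(p@ex).round(1),(p@ey).round(1))
for n,u,v in(('bowl',625,107),('bowl',620,405)):print(n,P(u,v,66))
E
```

```text
foot [576.9 -23.5] [ 601.2 -191.5] mid [ 589.  -107.5] len 169.7 yaw 0.1438
top [608.6 -19.3] [ 637.3 -184.6] mid [ 623.  -101.9] len 167.7 yaw 0.1721
rail [704.3 -15.7] [ 726.3 -163.6] mid [715.3 -89.7] len 149.5 yaw 0.1475
bfar [549.5 -66.7] [ 560.2 -179.4] mid [ 554.8 -123.1] len 113.2 yaw 0.0948
bnear [441.5 -77.4] [ 454.7 -189. ] mid [ 448.1 -133.2] len 112.4 yaw 0.118
0.1544516939243084
foot [np.float64(566.4), np.float64(564.6)] [np.float64(-112.0), np.float64(-281.7)]
top [np.float64(598.4), np.float64(601.4)] [np.float64(-112.7), np.float64(-280.4)]
rail [np.float64(693.5), np.float64(692.5)] [np.float64(-123.9), np.float64(-273.4)]
bfar [np.float64(532.7), np.float64(525.9)] [np.float64(-150.5), np.float64(-263.4)]
bnear [np.float64(424.3), np.float64(420.3)] [np.float64(-144.4), np.float64(-256.7)]
topR [613.7 -18.2] 603.5 -112.4
topL [ 638.1 -185.6] 602.0 -281.5
railend [ 728.2 -164.1] 694.3 -274.2
railend [706.4 -17.5] 695.3 -126.0
bowl [ 690.07435011 -310.87585948]
bowl [ 523.39961133 -303.78642314]
```

```bash
cat >> h.py <<'E'
YAW=0.147
ex=np.array([np.cos(YAW),np.sin(YAW)]);ey=np.array([-ex[1],ex[0]])
def loc(p): p=np.asarray(p);return np.r_[p[:2]@ex,p[:2]@ey,p[2:]]
def st():
    s=r.state();f=s['ft_force'];e=s['eef_rot']
    print('t',round(s['time'],2),'sez',loc(s['tool_pos']).round(1),'rot',np.round(e,3),'F(s,e,z)',loc(f).round(2),'gap',round(s['finger_gap'],1))
E
python3 - <<'E'
from h import *
for n,p in dict(foot=(589,-107.5),ftop=(623,-102),bfar=(554.8,-123.1),bnear=(448.1,-133.2),bc=(501,-128.2),rail=(715.3,-89.7),bowlb=(523,-304)).items():print(n,loc(p).round(1))
st()
E
```

```text
foot [ 566.9 -192.6]
ftop [ 601.3 -192.2]
bfar [ 530.8 -203. ]
bnear [ 423.8 -197.4]
bc [ 476.8 -200.2]
rail [ 694.4 -193.5]
bowlb [ 472.8 -377.3]
t 0.1 sez [  93.8 -516.2  230.6] rot [-3.14   0.     0.327] F(s,e,z) [-0.66 -0.24  0.52] gap 85.0
```

Emit:
apply_moves --series '[{"turn": 0.86,"gripper": 60},{"turn": 0.86},{"tx": 0.4,"ty": -0.4},{"tx": 0.8,"ty": -0.5},{"tx": 0.8,"ty": -0.5},{"tx": 0.8,"ty": -0.5},{"tx": 0.8,"ty": -0.5},{"tx": 0.8,"ty": -0.5},{"tx": 0.4,"ty": -0.5},{"tx": 0.0}]'

```text
invalid input at $.series[0]: expected keys gripper, tx, ty, tz, turn
```

```bash
python3 -c "
from h import *;st()"
```

```text
t 0.1 sez [  93.8 -516.2  230.6] rot [-3.14   0.     0.327] F(s,e,z) [-0.66 -0.24  0.52] gap 85.0
```

All keys are needed in every row.

Emit:
apply_moves --series '[{"gripper": 60,"tx": 0,"ty": 0,"tz": 0,"turn": 0.86},{"gripper": 60,"tx": 0,"ty": 0,"tz": 0,"turn": 0.86},{"gripper": 60,"tx": 0.4,"ty": -0.4,"tz": 0,"turn": 0},{"gripper": 60,"tx": 0.8,"ty": -0.5,"tz": 0,"turn": 0},{"gripper": 60,"tx": 0.8,"ty": -0.5,"tz": 0,"turn": 0},{"gripper": 60,"tx": 0.8,"ty": -0.5,"tz": 0,"turn": 0},{"gripper": 60,"tx": 0.8,"ty": -0.5,"tz": 0,"turn": 0},{"gripper": 60,"tx": 0.8,"ty": -0.5,"tz": 0,"turn": 0},{"gripper": 60,"tx": 0.4,"ty": -0.5,"tz": 0,"turn": 0},{"gripper": 60,"tx": 0,"ty": 0,"tz": 0,"turn": 0}]'

```text
time: 1.1
tool_pos: [382.7, -291.1, 230.9]
eef_rot: [-3.14, 0.0, 0.152]
ft_force: [-0.5, -0.4, 0.2]
finger_gap: 59.9
```

```bash
python3 -c "
from h import *;st()"
```

```text
t 1.1 sez [ 335.9 -344.   230.9] rot [-3.14   0.     0.152] F(s,e,z) [-0.58 -0.27  0.17] gap 59.9
```

Emit:
apply_moves --series '[{"gripper": 60,"tx": 0.2,"ty": -0.7,"tz": 0.3,"turn": 0},{"gripper": 60,"tx": 0.2,"ty": -0.7,"tz": 0.6,"turn": 0},{"gripper": 60,"tx": 0.2,"ty": -0.7,"tz": 0.6,"turn": 0},{"gripper": 60,"tx": 0.1,"ty": -0.7,"tz": 0.6,"turn": 0},{"gripper": 60,"tx": 0,"ty": -0.14,"tz": 0.6,"turn": 0},{"gripper": 60,"tx": 0,"ty": 0,"tz": 0.4,"turn": 0},{"gripper": 60,"tx": 0,"ty": 0,"tz": 0,"turn": 0.04},{"gripper": 60,"tx": 0,"ty": 0,"tz": 0,"turn": 0}]'

```text
time: 1.9
tool_pos: [394.0, -143.9, 76.6]
eef_rot: [-3.141, 0.001, 0.142]
ft_force: [0.2, -0.6, 0.6]
finger_gap: 59.9
```

```bash
python3 - <<'E'
from h import *
st()
for n in('top','scene'):
    im=r.camera(n)[:,:,::-1]
    c=im[120:270,340:530] if n=='top' else im[120:310,150:400]
    cv2.imwrite(f'pics/{n}1.png',cv2.resize(c,None,fx=3,fy=3,interpolation=cv2.INTER_CUBIC))
E
```

```text
t 1.9 sez [ 368.7 -200.    76.6] rot [-3.141e+00  1.000e-03  1.420e-01] F(s,e,z) [ 0.08 -0.65  0.61] gap 59.9
```

View pics/scene1.png

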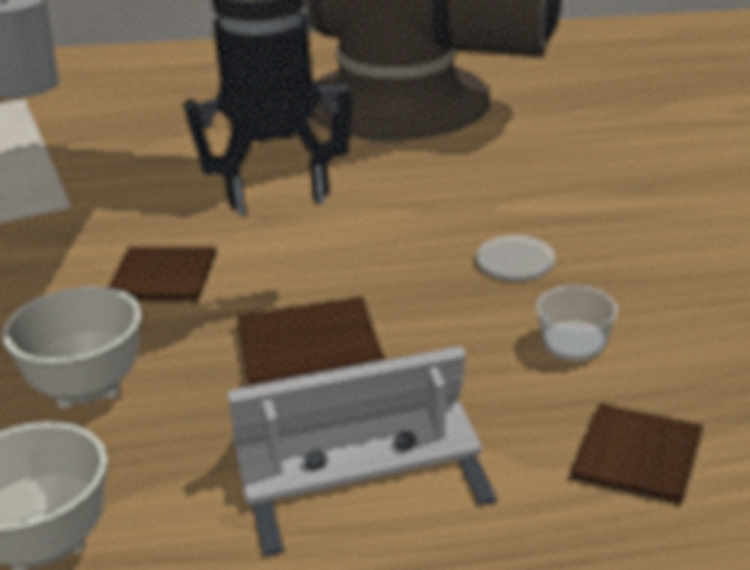

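```bash
python3 - <<'E'
from h import *
n3=np.r_[ex,0]
for u,v in((240,212),(319,201)):
    e,d=ray('scene',(u+.5)/3-.5+150,(v+.5)/3-.5+120)
    for s in(369,374,380):
        t=(s-e@n3)/(d@n3);print(s,loc(e+d*t).round(1))
E
```

```text
369 [ 369.  -234.7   81.2]
374 [ 374.  -235.2   83.9]
380 [ 380.  -235.7   87.3]
369 [ 369.  -166.1   80.3]
374 [ 374.  -166.9   83. ]
380 [ 380.  -167.9   86.3]
```

Emit:
apply_moves --series '[{"gripper": 60,"tx": 0,"ty": 0,"tz": 0.5,"turn": 0},{"gripper": 60,"tx": 0,"ty": 0,"tz": 0.5,"turn": 0},{"gripper": 60,"tx": 0,"ty": 0,"tz": 0.3,"turn": 0},{"gripper": 60,"tx": 0,"ty": 0,"tz": 0.1,"turn": 0},{"gripper": 60,"tx": 0,"ty": 0,"tz": 0,"turn": 0},{"gripper": 60,"tx": 0,"ty": 0,"tz": 0,"turn": 0}]'

```text
time: 2.6
tool_pos: [395.2, -143.9, 7.5]
eef_rot: [3.141, -0.002, 0.142]
ft_force: [-0.1, 0.7, 0.2]
finger_gap: 59.6
```

Emit:
apply_moves --series '[{"gripper": 60,"tx": 0,"ty": 0,"tz": 0.06,"turn": 0},{"gripper": 60,"tx": 0,"ty": 0,"tz": 0,"turn": 0}]'

```text
time: 2.8
tool_pos: [394.6, -143.6, 3.7]
eef_rot: [3.141, -0.001, 0.142]
ft_force: [0.2, 0.0, -0.2]
finger_gap: 59.9
```

Emit:
apply_moves --series '[{"gripper": 60,"tx": 0,"ty": 0,"tz": 0.04,"turn": 0},{"gripper": 60,"tx": 0,"ty": 0,"tz": 0,"turn": 0}]'

```text
time: 3.0
tool_pos: [394.2, -143.4, 1.3]
eef_rot: [3.142, 0.0, 0.143]
ft_force: [0.7, 0.2, 0.4]
finger_gap: 59.6
```

Emit:
apply_moves --series '[{"gripper": 60,"tx": 0,"ty": 0,"tz": 0.04,"turn": 0},{"gripper": 60,"tx": 0,"ty": 0,"tz": 0,"turn": 0}]'

```text
time: 3.2
tool_pos: [394.1, -143.3, -0.9]
eef_rot: [-3.141, 0.0, 0.143]
ft_force: [0.6, 0.1, 0.0]
finger_gap: 60.0
```

Emit:
apply_moves --series '[{"gripper": 60,"tx": 0,"ty": 0,"tz": 0.04,"turn": 0},{"gripper": 60,"tx": 0,"ty": 0,"tz": 0,"turn": 0}]'

```text
time: 3.4
tool_pos: [394.1, -143.3, -3.0]
eef_rot: [-3.141, 0.0, 0.143]
ft_force: [-0.3, -0.5, -0.9]
finger_gap: 60.2
```

```bash
python3 - <<'E'
from h import *
st()
im=r.camera('scene')[:,:,::-1]
cv2.imwrite('pics/s2.png',cv2.resize(im[150:290,180:340],None,fx=5,fy=4,interpolation=cv2.INTER_CUBIC))
E
```

```text
t 3.4 sez [ 368.8 -199.5   -3. ] rot [-3.141  0.     0.143] F(s,e,z) [-0.4  -0.4  -0.87] gap 60.2
```

View pics/s2.png

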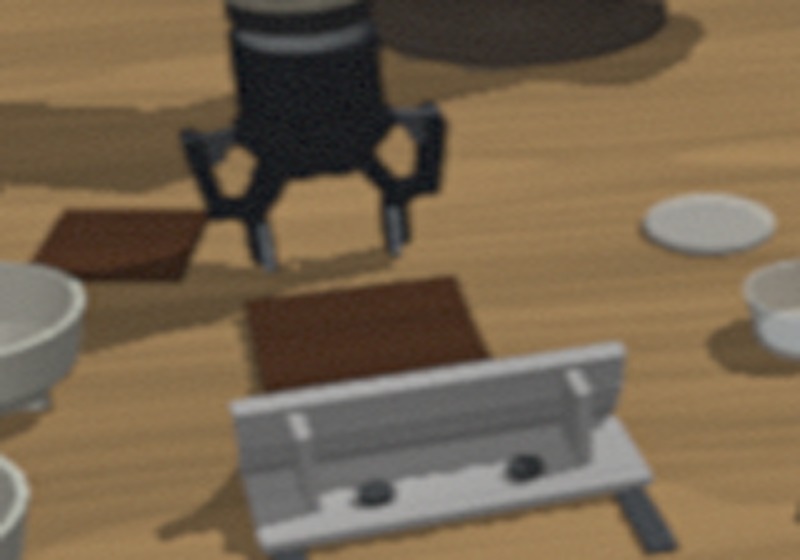

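Emit:
apply_moves --series '[{"gripper": 60,"tx": 0,"ty": 0,"tz": 0.03,"turn": 0},{"gripper": 60,"tx": 0,"ty": 0,"tz": 0,"turn": 0}]'

```text
time: 3.65
tool_pos: [394.2, -143.4, -4.4]
eef_rot: [-3.141, 0.0, 0.143]
ft_force: [0.2, -0.3, 0.1]
finger_gap: 60.0
```

Emit:
apply_moves --series '[{"gripper": 60,"tx": 0,"ty": 0,"tz": 0.03,"turn": 0},{"gripper": 60,"tx": 0,"ty": 0,"tz": 0,"turn": 0}]'

```text
time: 3.85
tool_pos: [394.4, -143.5, -5.1]
eef_rot: [3.141, -0.0, 0.143]
ft_force: [-2.1, 1.0, 7.1]
finger_gap: 60.2
```

Touched the table at TCP z ≈ -5, so I'll lift 2–3 mm. Then I advance.

Emit:
apply_moves --series '[{"gripper": 60,"tx": 0,"ty": 0,"tz": -0.06,"turn": 0},{"gripper": 60,"tx": 0,"ty": 0,"tz": 0,"turn": 0},{"gripper": 60,"tx": 0.2,"ty": 0,"tz": 0,"turn": 0},{"gripper": 60,"tx": 0.2,"ty": 0,"tz": 0,"turn": 0},{"gripper": 60,"tx": 0.2,"ty": 0,"tz": 0,"turn": 0},{"gripper": 60,"tx": 0.1,"ty": 0,"tz": 0,"turn": 0},{"gripper": 60,"tx": 0,"ty": 0,"tz": 0,"turn": 0}]'

```text
time: 4.55
tool_pos: [429.9, -138.3, -2.9]
eef_rot: [-3.142, 0.0, 0.143]
ft_force: [-1.1, 0.5, -0.4]
finger_gap: 60.4
```

Emit:
apply_moves --series '[{"gripper": 60,"tx": 0.06,"ty": 0,"tz": 0,"turn": 0},{"gripper": 60,"tx": 0.06,"ty": 0,"tz": 0,"turn": 0},{"gripper": 60,"tx": 0.06,"ty": 0,"tz": 0,"turn": 0}]'

```text
time: 4.85
tool_pos: [437.7, -137.2, -2.8]
eef_rot: [-3.142, 0.0, 0.142]
ft_force: [-0.1, -0.3, -0.2]
finger_gap: 60.0
```

Emit:
apply_moves --series '[{"gripper": 60,"tx": 0.06,"ty": 0,"tz": 0,"turn": 0},{"gripper": 60,"tx": 0.06,"ty": 0,"tz": 0,"turn": 0},{"gripper": 60,"tx": 0.06,"ty": 0,"tz": 0,"turn": 0}]'

```text
time: 5.15
tool_pos: [446.9, -135.9, -2.7]
eef_rot: [-3.142, 0.0, 0.142]
ft_force: [-0.6, -0.7, 0.4]
finger_gap: 59.7
```

```bash
python3 - <<'E'
from h import *
st()
im=r.camera('scene')[:,:,::-1]
cv2.imwrite('pics/s3.png',cv2.resize(im[150:290,180:340],None,fx=5,fy=4,interpolation=cv2.INTER_CUBIC))
E
```

```text
t 5.15 sez [ 422.2 -199.8   -2.7] rot [-3.142  0.     0.142] F(s,e,z) [-0.65 -0.62  0.36] gap 59.7
```

View pics/s3.png

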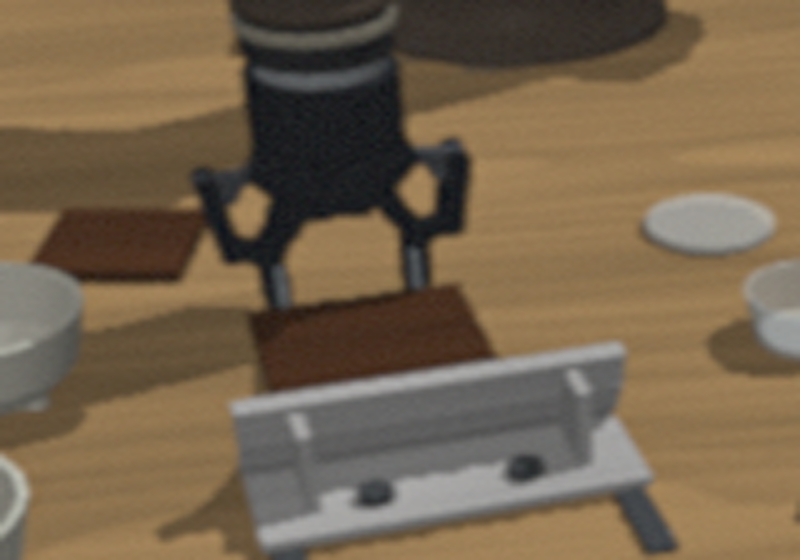

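Emit:
apply_moves --series '[{"gripper": 60,"tx": 0.06,"ty": 0,"tz": 0,"turn": 0},{"gripper": 60,"tx": 0.06,"ty": 0,"tz": 0,"turn": 0},{"gripper": 60,"tx": 0.06,"ty": 0,"tz": 0,"turn": 0},{"gripper": 60,"tx": 0.06,"ty": 0,"tz": 0,"turn": 0},{"gripper": 60,"tx": 0.06,"ty": 0,"tz": 0,"turn": 0},{"gripper": 60,"tx": 0.06,"ty": 0,"tz": 0,"turn": 0}]'

```text
time: 5.8
tool_pos: [464.8, -133.3, -2.7]
eef_rot: [-3.142, 0.0, 0.142]
ft_force: [-1.1, 0.6, -0.5]
finger_gap: 59.6
```

Emit:
apply_moves --series '[{"gripper": 60,"tx": 0.05,"ty": 0,"tz": 0,"turn": 0},{"gripper": 60,"tx": 0.05,"ty": 0,"tz": 0,"turn": 0},{"gripper": 60,"tx": 0.05,"ty": 0,"tz": 0,"turn": 0}]'

```text
time: 6.1
tool_pos: [471.8, -132.2, -2.8]
eef_rot: [-3.142, 0.001, 0.142]
ft_force: [-1.8, -0.3, 0.8]
finger_gap: 59.7
```

Emit:
apply_moves --series '[{"gripper": 60,"tx": 0.05,"ty": 0,"tz": 0,"turn": 0},{"gripper": 60,"tx": 0.05,"ty": 0,"tz": 0,"turn": 0},{"gripper": 60,"tx": 0.05,"ty": 0,"tz": 0,"turn": 0}]'

```text
time: 6.4
tool_pos: [479.4, -131.2, -2.8]
eef_rot: [-3.142, 0.0, 0.142]
ft_force: [-6.0, -1.7, 1.1]
finger_gap: 59.9
```

Emit:
apply_moves --series '[{"gripper": 60,"tx": 0.05,"ty": 0,"tz": 0,"turn": 0},{"gripper": 60,"tx": 0.05,"ty": 0,"tz": 0,"turn": 0},{"gripper": 60,"tx": 0.05,"ty": 0,"tz": 0,"turn": 0}]'

```text
time: 6.7
tool_pos: [487.0, -130.1, -2.8]
eef_rot: [-3.141, 0.0, 0.142]
ft_force: [-0.9, 0.8, -0.3]
finger_gap: 60.3
```

```bash
python3 - <<'E'
from h import *
st()
im=r.camera('scene')[:,:,::-1]
cv2.imwrite('pics/s4.png',cv2.resize(im[150:290,180:340],None,fx=5,fy=4,interpolation=cv2.INTER_CUBIC))
im=r.camera('top')[:,:,::-1]
cv2.imwrite('pics/t4.png',cv2.resize(im[120:270,340:530],None,fx=4,fy=4,interpolation=cv2.INTER_CUBIC))
E
```

```text
t 6.7 sez [ 462.7 -200.    -2.8] rot [-3.141  0.     0.142] F(s,e,z) [-0.74  0.9  -0.32] gap 60.3
```

View pics/s4.png

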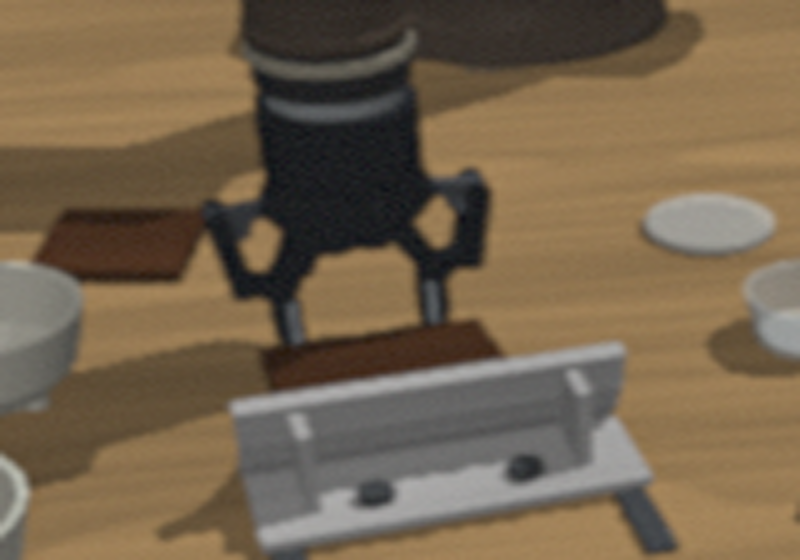

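View pics/t4.png

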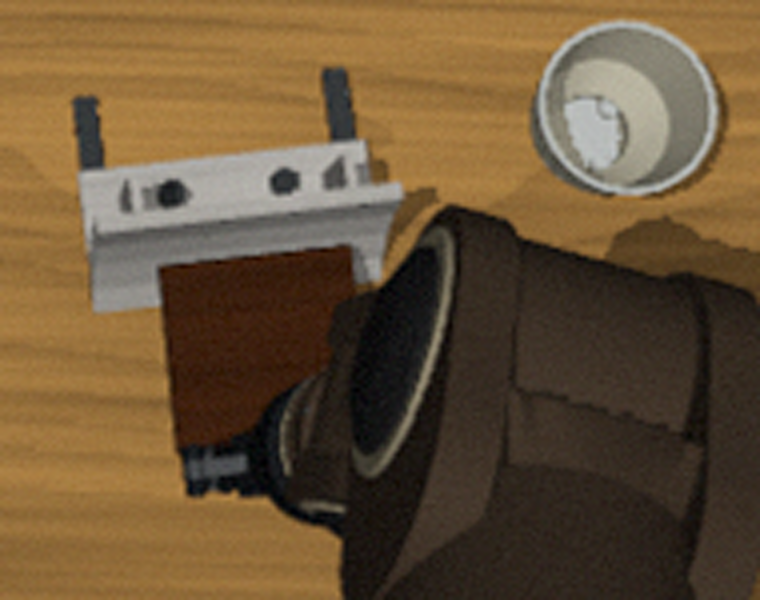

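Board's far edge now rides up the face (crop (160,266)–(352,245)), square to it. Continuing slowly.

Emit:
apply_moves --series '[{"gripper": 60,"tx": 0.04,"ty": 0,"tz": 0,"turn": 0},{"gripper": 60,"tx": 0.04,"ty": 0,"tz": 0,"turn": 0},{"gripper": 60,"tx": 0.04,"ty": 0,"tz": 0,"turn": 0},{"gripper": 60,"tx": 0.04,"ty": 0,"tz": 0,"turn": 0}]'

```text
time: 7.2
tool_pos: [493.5, -129.0, -3.0]
eef_rot: [-3.141, 0.003, 0.142]
ft_force: [-1.3, -0.3, 0.0]
finger_gap: 60.2
```

Emit:
apply_moves --series '[{"gripper": 60,"tx": 0.04,"ty": 0,"tz": 0,"turn": 0},{"gripper": 60,"tx": 0.04,"ty": 0,"tz": 0,"turn": 0},{"gripper": 60,"tx": 0.04,"ty": 0,"tz": 0,"turn": 0},{"gripper": 60,"tx": 0.04,"ty": 0,"tz": 0,"turn": 0}]'

```text
time: 7.6
tool_pos: [503.0, -127.8, -2.7]
eef_rot: [3.142, -0.0, 0.143]
ft_force: [-1.7, -0.0, -0.8]
finger_gap: 59.7
```

Emit:
apply_moves --series '[{"gripper": 60,"tx": 0.04,"ty": 0,"tz": 0,"turn": 0},{"gripper": 60,"tx": 0.04,"ty": 0,"tz": 0,"turn": 0},{"gripper": 60,"tx": 0.04,"ty": 0,"tz": 0,"turn": 0},{"gripper": 60,"tx": 0.04,"ty": 0,"tz": 0,"turn": 0}]'

```text
time: 8.0
tool_pos: [510.9, -126.7, -2.7]
eef_rot: [-3.142, -0.0, 0.142]
ft_force: [-1.0, 0.5, 0.0]
finger_gap: 60.0
```

Emit:
apply_moves --series '[{"gripper": 60,"tx": 0.04,"ty": 0,"tz": 0,"turn": 0},{"gripper": 60,"tx": 0.04,"ty": 0,"tz": 0,"turn": 0},{"gripper": 60,"tx": 0.04,"ty": 0,"tz": 0,"turn": 0},{"gripper": 60,"tx": 0.04,"ty": 0,"tz": 0,"turn": 0}]'

```text
time: 8.4
tool_pos: [518.8, -125.6, -2.6]
eef_rot: [3.142, -0.0, 0.143]
ft_force: [-1.2, 0.4, -0.1]
finger_gap: 60.1
```

Emit:
apply_moves --series '[{"gripper": 60,"tx": 0.04,"ty": 0,"tz": 0,"turn": 0},{"gripper": 60,"tx": 0.04,"ty": 0,"tz": 0,"turn": 0},{"gripper": 60,"tx": 0.04,"ty": 0,"tz": 0,"turn": 0},{"gripper": 60,"tx": 0.04,"ty": 0,"tz": 0,"turn": 0}]'

```text
time: 8.8
tool_pos: [526.7, -124.5, -2.6]
eef_rot: [3.141, -0.0, 0.143]
ft_force: [-0.4, -0.6, -0.2]
finger_gap: 60.0
```

```bash
python3 - <<'E'
from h import *
st()
im=r.camera('scene')[:,:,::-1]
cv2.imwrite('pics/s5.png',cv2.resize(im[150:290,180:340],None,fx=5,fy=4,interpolation=cv2.INTER_CUBIC))
im=r.camera('top')[:,:,::-1]
cv2.imwrite('pics/t5.png',cv2.resize(im[120:270,340:530],None,fx=4,fy=4,interpolation=cv2.INTER_CUBIC))
E
```

```text
t 8.8 sez [ 502.8 -200.3   -2.6] rot [ 3.141 -0.     0.143] F(s,e,z) [-0.46 -0.51 -0.24] gap 60.0
```

View pics/s5.png

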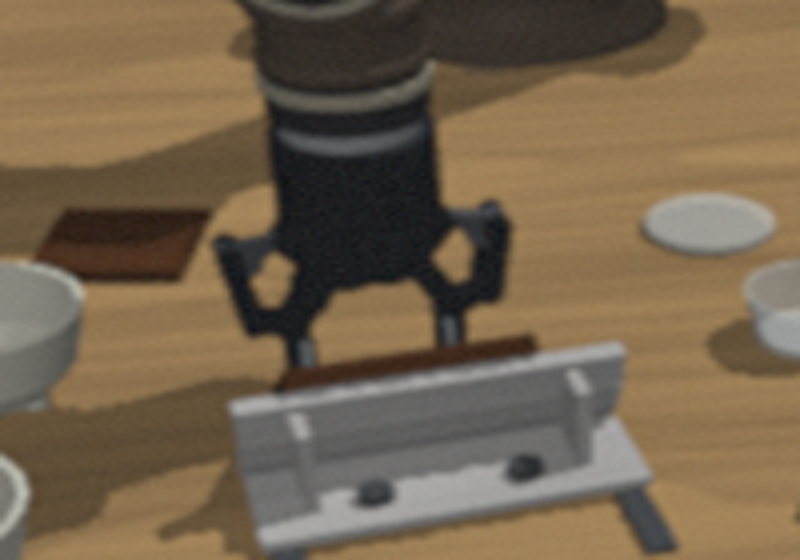

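View pics/t5.png

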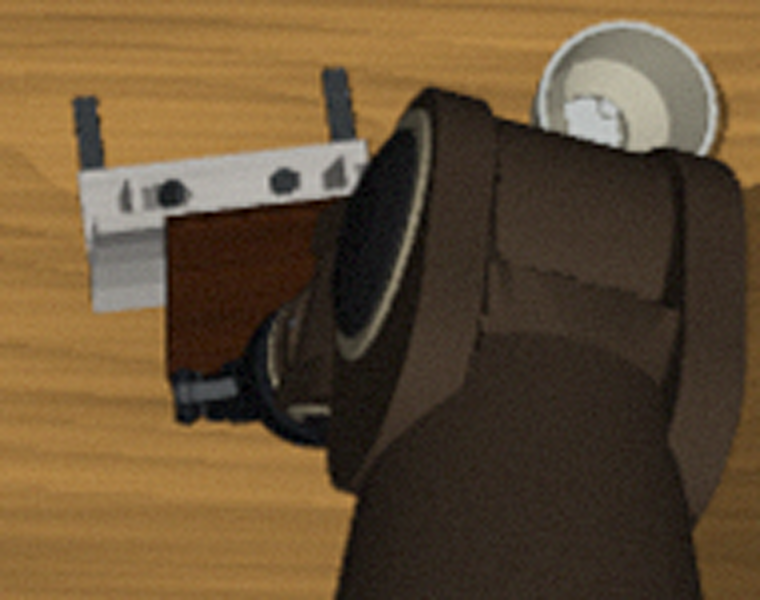

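The board stands on the face's lower half, its top edge just showing over the metal. Push force about 1 N.

Emit:
apply_moves --series '[{"gripper": 60,"tx": 0.04,"ty": 0,"tz": 0,"turn": 0},{"gripper": 60,"tx": 0.04,"ty": 0,"tz": 0,"turn": 0},{"gripper": 60,"tx": 0.04,"ty": 0,"tz": 0,"turn": 0},{"gripper": 60,"tx": 0.04,"ty": 0,"tz": 0,"turn": 0}]'

```text
time: 9.3
tool_pos: [534.4, -123.3, -2.7]
eef_rot: [-3.142, 0.0, 0.142]
ft_force: [-1.1, 0.5, -0.2]
finger_gap: 60.0
```

Emit:
apply_moves --series '[{"gripper": 60,"tx": 0.04,"ty": 0,"tz": 0,"turn": 0},{"gripper": 60,"tx": 0.04,"ty": 0,"tz": 0,"turn": 0},{"gripper": 60,"tx": 0.04,"ty": 0,"tz": 0,"turn": 0},{"gripper": 60,"tx": 0.04,"ty": 0,"tz": 0,"turn": 0}]'

```text
time: 9.7
tool_pos: [542.4, -122.2, -2.7]
eef_rot: [-3.142, 0.0, 0.142]
ft_force: [-0.6, -0.3, -0.2]
finger_gap: 59.7
```

Emit:
apply_moves --series '[{"gripper": 60,"tx": 0.04,"ty": 0,"tz": 0,"turn": 0},{"gripper": 60,"tx": 0.04,"ty": 0,"tz": 0,"turn": 0},{"gripper": 60,"tx": 0.04,"ty": 0,"tz": 0,"turn": 0}]'

```text
time: 10.0
tool_pos: [548.3, -121.3, -2.7]
eef_rot: [-3.142, 0.0, 0.142]
ft_force: [-1.4, 0.4, -0.5]
finger_gap: 60.0
```

```bash
python3 - <<'E'
from h import *
st()
im=r.camera('scene')[:,:,::-1]
cv2.imwrite('pics/s6.png',cv2.resize(im[150:290,180:340],None,fx=5,fy=4,interpolation=cv2.INTER_CUBIC))
E
```

```text
t 10.0 sez [ 524.6 -200.3   -2.7] rot [-3.142  0.     0.142] F(s,e,z) [-1.28  0.6  -0.52] gap 60.0
```

View pics/s6.png

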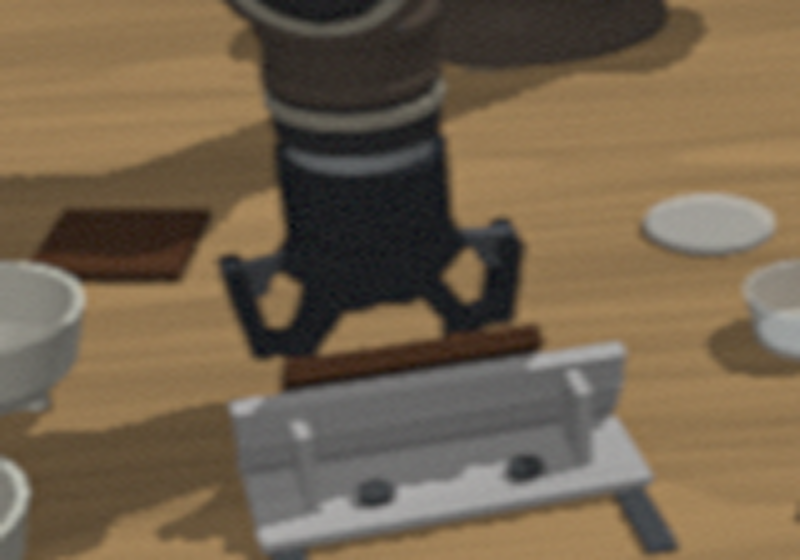

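Emit:
apply_moves --series '[{"gripper": 60,"tx": 0.03,"ty": 0,"tz": 0,"turn": 0},{"gripper": 60,"tx": 0.03,"ty": 0,"tz": 0,"turn": 0},{"gripper": 60,"tx": 0.03,"ty": 0,"tz": 0,"turn": 0},{"gripper": 60,"tx": 0.03,"ty": 0,"tz": 0,"turn": 0}]'

```text
time: 10.45
tool_pos: [554.2, -120.5, -2.7]
eef_rot: [-3.142, -0.0, 0.142]
ft_force: [-0.4, -0.9, 0.1]
finger_gap: 60.3
```

Emit:
apply_moves --series '[{"gripper": 60,"tx": 0.02,"ty": 0,"tz": 0,"turn": 0},{"gripper": 60,"tx": 0.02,"ty": 0,"tz": 0,"turn": 0},{"gripper": 60,"tx": 0.02,"ty": 0,"tz": 0,"turn": 0}]'

```text
time: 10.75
tool_pos: [557.1, -120.0, -2.7]
eef_rot: [-3.142, 0.0, 0.142]
ft_force: [0.3, 0.4, -0.4]
finger_gap: 60.0
```

Emit:
apply_moves --series '[{"gripper": 60,"tx": 0.02,"ty": 0,"tz": 0,"turn": 0},{"gripper": 60,"tx": 0.02,"ty": 0,"tz": 0,"turn": 0},{"gripper": 60,"tx": 0.02,"ty": 0,"tz": 0,"turn": 0}]'

```text
time: 11.05
tool_pos: [560.1, -119.6, -2.7]
eef_rot: [-3.142, -0.0, 0.142]
ft_force: [-1.3, 0.3, 0.7]
finger_gap: 59.8
```

```bash
python3 - <<'E'
from h import *
st()
E
```

```text
t 11.05 sez [ 536.6 -200.4   -2.7] rot [-3.142 -0.     0.142] F(s,e,z) [-1.23  0.49  0.73] gap 59.8
```

Emit:
apply_moves --series '[{"gripper": 60,"tx": 0.02,"ty": 0,"tz": 0,"turn": 0},{"gripper": 60,"tx": 0.02,"ty": 0,"tz": 0,"turn": 0}]'

```text
time: 11.25
tool_pos: [562.1, -119.3, -2.7]
eef_rot: [-3.142, 0.0, 0.142]
ft_force: [-0.7, 0.4, -0.4]
finger_gap: 59.5
```

Emit:
apply_moves --series '[{"gripper": 60,"tx": 0.02,"ty": 0,"tz": 0,"turn": 0},{"gripper": 60,"tx": 0.02,"ty": 0,"tz": 0,"turn": 0}]'

```text
time: 11.45
tool_pos: [564.1, -119.0, -2.7]
eef_rot: [-3.142, 0.0, 0.143]
ft_force: [-0.7, 0.4, 0.0]
finger_gap: 59.8
```

Emit:
apply_moves --series '[{"gripper": 60,"tx": 0.02,"ty": 0,"tz": 0,"turn": 0},{"gripper": 60,"tx": 0.02,"ty": 0,"tz": 0,"turn": 0}]'

```text
time: 11.65
tool_pos: [566.1, -118.8, -2.7]
eef_rot: [-3.142, 0.0, 0.143]
ft_force: [-0.8, 0.8, -0.3]
finger_gap: 60.0
```

```bash
python3 - <<'E'
from h import *
st()
im=r.camera('scene')[:,:,::-1]
cv2.imwrite('pics/s7.png',cv2.resize(im[150:290,180:340],None,fx=5,fy=4,interpolation=cv2.INTER_CUBIC))
E
```

```text
t 11.65 sez [ 542.6 -200.4   -2.7] rot [-3.142  0.     0.143] F(s,e,z) [-0.69  0.92 -0.29] gap 60.0
```

View pics/s7.png

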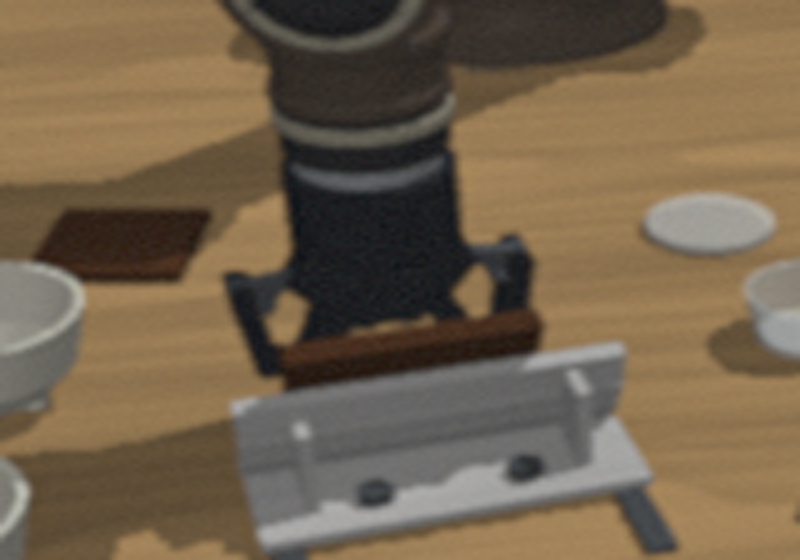

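Emit:
apply_moves --series '[{"gripper": 60,"tx": 0.02,"ty": 0,"tz": 0,"turn": 0},{"gripper": 60,"tx": 0.0,"ty": 0,"tz": 0,"turn": 0}]'

```text
time: 11.9
tool_pos: [566.4, -118.7, -2.8]
eef_rot: [3.142, 0.001, 0.142]
ft_force: [-3.8, -0.9, 1.7]
finger_gap: 60.1
```

Emit:
apply_moves --series '[{"gripper": 60,"tx": 0.02,"ty": 0,"tz": 0,"turn": 0},{"gripper": 60,"tx": 0.0,"ty": 0,"tz": 0,"turn": 0}]'

```text
time: 12.1
tool_pos: [566.6, -118.6, -3.0]
eef_rot: [3.142, 0.003, 0.142]
ft_force: [-5.9, -0.4, 2.7]
finger_gap: 60.1
```

Emit:
apply_moves --series '[{"gripper": 60,"tx": 0.02,"ty": 0,"tz": 0,"turn": 0},{"gripper": 60,"tx": 0.0,"ty": 0,"tz": 0,"turn": 0}]'

```text
time: 12.3
tool_pos: [566.7, -118.6, -3.1]
eef_rot: [3.142, 0.004, 0.142]
ft_force: [-8.1, -1.2, 4.6]
finger_gap: 59.6
```

```bash
python3 - <<'E'
from h import *
st()
im=r.camera('scene')[:,:,::-1];cv2.imwrite('pics/s8raw.png',im)
cv2.imwrite('pics/s8.png',cv2.resize(im[200:260,220:300],None,fx=10,fy=10,interpolation=cv2.INTER_CUBIC))
E
```

```text
t 12.3 sez [ 543.2 -200.3   -3.1] rot [3.142 0.004 0.142] F(s,e,z) [-8.16  0.03  4.59] gap 59.6
```

View pics/s8.png

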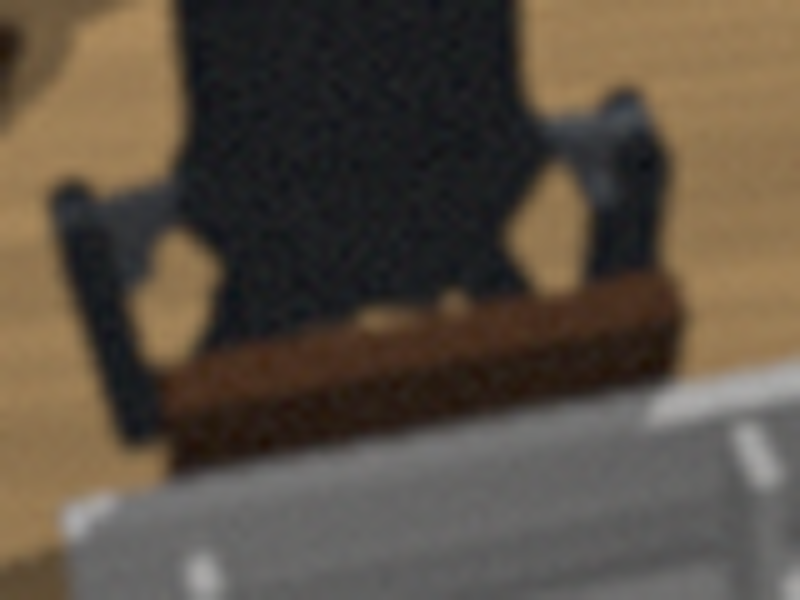

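Force rises at TCP s≈543, about where the visual foot predicted (545), so the board is at the foot. I check the top edge's position against the expected lean.

```bash
python3 - <<'E'
from h import *
n3=np.r_[ex,0]
for u,v in((168,422),(684,325),(160,375),(675,272)):
    e,d=ray('scene',(u+.5)/10-.5+220,(v+.5)/10-.5+200)
    print([loc(e+d*((s-e@n3)/(d@n3))).round(1) for s in(605,612,617,622)])
E
```

```text
[array([ 605. , -254.3,   89.7]), array([ 612. , -254.8,   94.9]), array([ 617. , -255.3,   98.6]), array([ 622. , -255.7,  102.3])]
[array([ 605. , -144.1,   89.4]), array([ 612. , -145.9,   94.6]), array([ 617. , -147.2,   98.3]), array([ 622. , -148.4,  102. ])]
[array([ 605. , -254.6,  101.9]), array([ 612. , -255.2,  106.9]), array([ 617. , -255.7,  110.5]), array([ 622. , -256.1,  114.2])]
[array([ 605. , -145.6,  103.6]), array([ 612. , -147.4,  108.6]), array([ 617. , -148.7,  112.2]), array([ 622. , -149.9,  115.8])]
```

Emit:
apply_moves --series '[{"gripper": 60,"tx": -0.04,"ty": 0,"tz": 0,"turn": 0},{"gripper": 60,"tx": -0.06,"ty": 0,"tz": 0,"turn": 0},{"gripper": 60,"tx": -0.1,"ty": 0,"tz": 0,"turn": 0},{"gripper": 60,"tx": -0.2,"ty": 0,"tz": 0,"turn": 0},{"gripper": 60,"tx": -0.3,"ty": 0,"tz": 0,"turn": 0},{"gripper": 60,"tx": -0.3,"ty": 0,"tz": 0,"turn": 0},{"gripper": 60,"tx": 0,"ty": 0,"tz": 0,"turn": 0}]'

```text
time: 13.05
tool_pos: [517.4, -125.5, -2.8]
eef_rot: [-3.141, 0.001, 0.142]
ft_force: [-0.3, 0.3, 0.2]
finger_gap: 59.8
```

```bash
python3 - <<'E'
from h import *
st()
im=r.camera('scene')[:,:,::-1];cv2.imwrite('pics/s9raw.png',im)
cv2.imwrite('pics/s9.png',cv2.resize(im[200:260,220:300],None,fx=10,fy=10,interpolation=cv2.INTER_CUBIC))
E
```

```text
t 13.05 sez [ 493.4 -199.9   -2.8] rot [-3.141e+00  1.000e-03  1.420e-01] F(s,e,z) [-0.24  0.34  0.18] gap 59.8
```

View pics/s9.png

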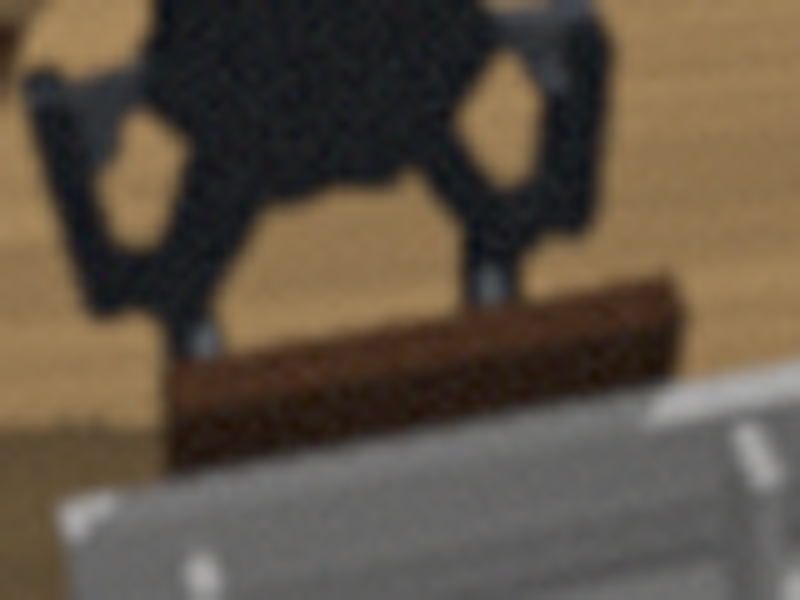

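Released: the board stays leaning, top edge unchanged (crop (168,420)–(684,325), i.e. z≈98 at s≈617). Now I lift, go over it and come down behind.

Emit:
apply_moves --series '[{"gripper": 60,"tx": 0,"ty": 0,"tz": -0.3,"turn": 0},{"gripper": 60,"tx": 0,"ty": 0,"tz": -0.7,"turn": 0},{"gripper": 60,"tx": 0,"ty": 0,"tz": -0.8,"turn": 0},{"gripper": 60,"tx": 0,"ty": 0,"tz": -0.8,"turn": 0},{"gripper": 60,"tx": 0,"ty": 0,"tz": -0.8,"turn": 0},{"gripper": 60,"tx": 0,"ty": 0,"tz": -0.4,"turn": 0},{"gripper": 60,"tx": 0,"ty": 0,"tz": 0,"turn": 0},{"gripper": 60,"tx": 0,"ty": 0,"tz": 0,"turn": 0}]'

```text
time: 13.9
tool_pos: [520.1, -125.4, 187.3]
eef_rot: [3.141, -0.001, 0.143]
ft_force: [-0.2, -0.8, -0.3]
finger_gap: 60.1
```

Emit:
apply_moves --series '[{"gripper": 60,"tx": 0.3,"ty": 0,"tz": 0,"turn": 0},{"gripper": 60,"tx": 0.6,"ty": 0,"tz": 0,"turn": 0},{"gripper": 60,"tx": 0.6,"ty": 0,"tz": 0,"turn": 0},{"gripper": 60,"tx": 0.6,"ty": 0,"tz": 0,"turn": 0},{"gripper": 60,"tx": 0.6,"ty": 0,"tz": 0,"turn": 0},{"gripper": 60,"tx": 0.4,"ty": 0,"tz": 0,"turn": 0},{"gripper": 60,"tx": 0.2,"ty": 0,"tz": 0,"turn": 0},{"gripper": 60,"tx": 0,"ty": 0,"tz": 0,"turn": 0},{"gripper": 60,"tx": 0,"ty": 0,"tz": 0,"turn": 0}]'

```text
time: 14.8
tool_pos: [682.1, -101.9, 185.4]
eef_rot: [-3.141, 0.003, 0.143]
ft_force: [0.2, -0.1, 0.0]
finger_gap: 60.0
```

```bash
python3 - <<'E'
from h import *
st()
im=r.camera('scene')[:,:,::-1];cv2.imwrite('pics/s10.png',cv2.resize(im[110:310,150:350],None,fx=3,fy=3,interpolation=cv2.INTER_CUBIC))
E
```

```text
t 14.8 sez [ 659.9 -200.7  185.4] rot [-3.141e+00  3.000e-03  1.430e-01] F(s,e,z) [ 0.17 -0.14  0.  ] gap 60.0
```

View pics/s10.png

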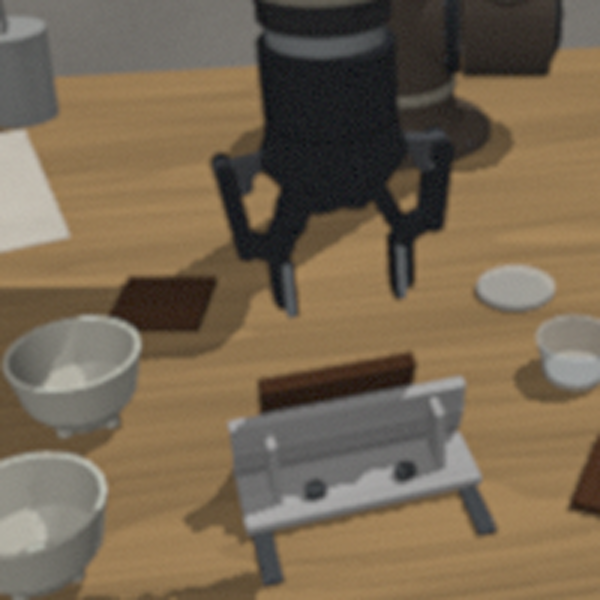

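Emit:
apply_moves --series '[{"gripper": 60,"tx": 0,"ty": 0,"tz": 0.3,"turn": 0},{"gripper": 60,"tx": 0,"ty": 0,"tz": 0.5,"turn": 0},{"gripper": 60,"tx": 0,"ty": 0,"tz": 0.5,"turn": 0},{"gripper": 60,"tx": 0,"ty": 0,"tz": 0.4,"turn": 0},{"gripper": 60,"tx": 0,"ty": 0,"tz": 0.2,"turn": 0},{"gripper": 60,"tx": 0,"ty": 0,"tz": 0.1,"turn": 0},{"gripper": 60,"tx": 0,"ty": 0,"tz": 0,"turn": 0},{"gripper": 60,"tx": 0,"ty": 0,"tz": 0,"turn": 0}]'

```text
time: 15.65
tool_pos: [683.3, -102.1, 88.6]
eef_rot: [3.141, -0.002, 0.142]
ft_force: [-0.7, 0.1, -0.1]
finger_gap: 60.3
```

```bash
python3 - <<'E'
from h import *
st()
im=r.camera('scene')[:,:,::-1];cv2.imwrite('pics/s11.png',cv2.resize(im[110:310,150:350],None,fx=3,fy=3,interpolation=cv2.INTER_CUBIC))
E
```

```text
t 15.65 sez [ 660.9 -201.1   88.6] rot [ 3.141e+00 -2.000e-03  1.420e-01] F(s,e,z) [-0.67  0.24 -0.15] gap 60.3
```

View pics/s11.png

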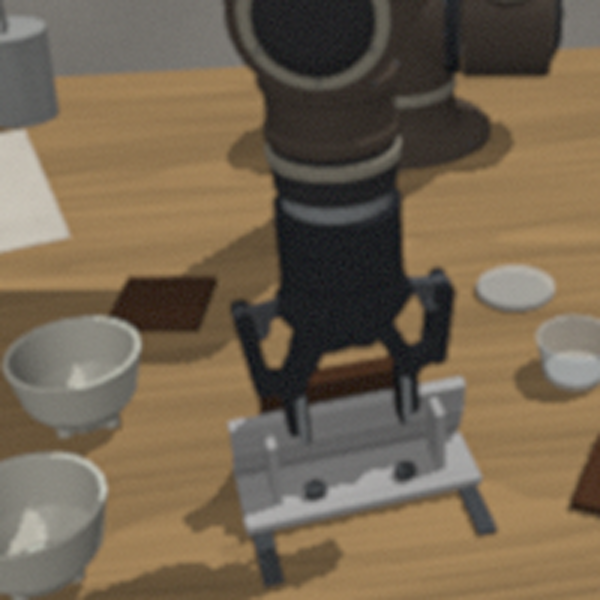

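Emit:
apply_moves --series '[{"gripper": 60,"tx": 0,"ty": 0,"tz": 0.22,"turn": 0},{"gripper": 60,"tx": -0.2,"ty": 0,"tz": 0,"turn": 0},{"gripper": 60,"tx": -0.2,"ty": 0,"tz": 0,"turn": 0},{"gripper": 60,"tx": 0,"ty": 0,"tz": 0,"turn": 0},{"gripper": 60,"tx": 0,"ty": 0,"tz": 0,"turn": 0}]'

```text
time: 16.2
tool_pos: [662.8, -105.0, 76.8]
eef_rot: [3.141, -0.001, 0.142]
ft_force: [-0.1, -0.0, -0.3]
finger_gap: 60.0
```

Emit:
apply_moves --series '[{"gripper": 60,"tx": -0.06,"ty": 0,"tz": 0,"turn": 0},{"gripper": 60,"tx": -0.06,"ty": 0,"tz": 0,"turn": 0},{"gripper": 60,"tx": -0.06,"ty": 0,"tz": 0,"turn": 0},{"gripper": 60,"tx": -0.06,"ty": 0,"tz": 0,"turn": 0}]'

```text
time: 16.6
tool_pos: [650.9, -106.6, 76.3]
eef_rot: [-3.142, 0.0, 0.143]
ft_force: [0.0, 0.6, 0.0]
finger_gap: 59.9
```

Emit:
apply_moves --series '[{"gripper": 60,"tx": -0.06,"ty": 0,"tz": 0,"turn": 0},{"gripper": 60,"tx": -0.06,"ty": 0,"tz": 0,"turn": 0},{"gripper": 60,"tx": -0.06,"ty": 0,"tz": 0,"turn": 0},{"gripper": 60,"tx": -0.06,"ty": 0,"tz": 0,"turn": 0}]'

```text
time: 17.0
tool_pos: [639.0, -108.3, 76.3]
eef_rot: [3.142, -0.0, 0.143]
ft_force: [-0.0, 0.3, 0.1]
finger_gap: 59.8
```

```bash
python3 - <<'E'
from h import *
st()
im=r.camera('scene')[:,:,::-1];cv2.imwrite('pics/s12.png',cv2.resize(im[150:290,180:340],None,fx=5,fy=4,interpolation=cv2.INTER_CUBIC))
im=r.camera('top')[:,:,::-1]
cv2.imwrite('pics/t12.png',cv2.resize(im[120:270,340:530],None,fx=4,fy=4,interpolation=cv2.INTER_CUBIC))
E
```

```text
t 17.0 sez [ 616.3 -200.7   76.3] rot [ 3.142 -0.     0.143] F(s,e,z) [0.03 0.28 0.07] gap 59.8
```

View pics/s12.png

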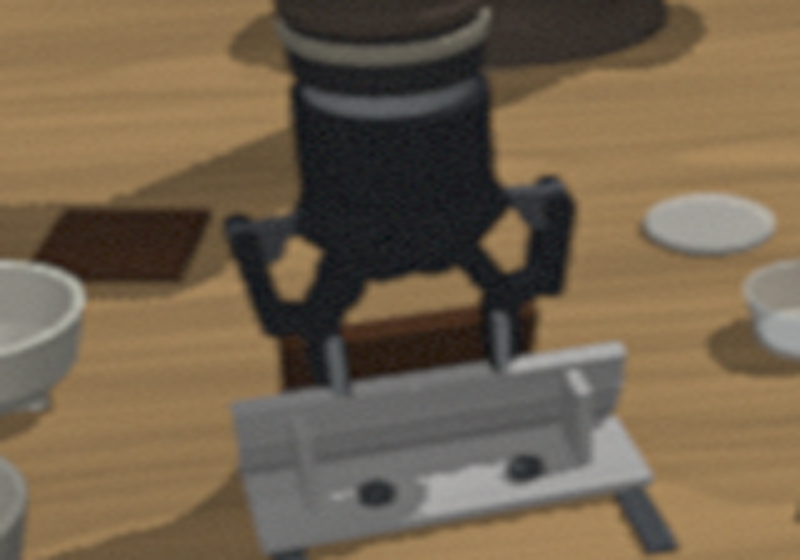

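View pics/t12.png

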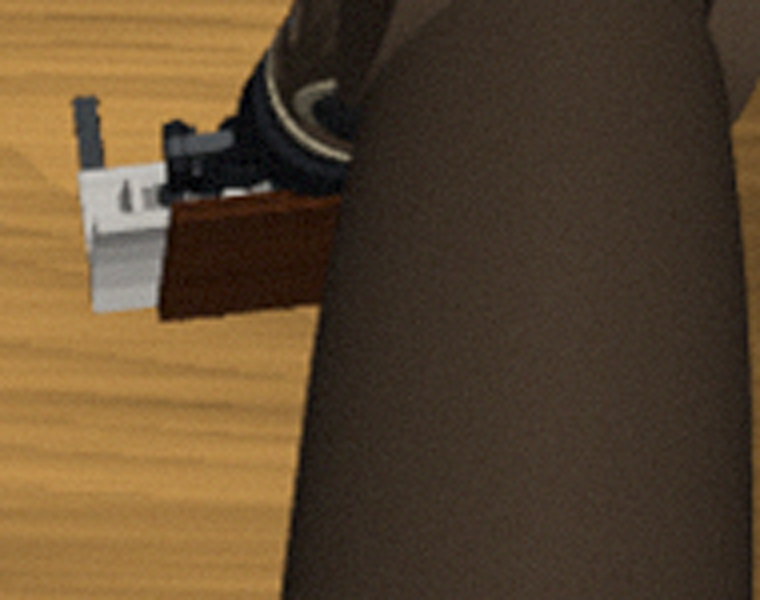

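The board is being lifted off the metal, its lower edge still at the foot. Continuing past vertical.

Emit:
apply_moves --series '[{"gripper": 60,"tx": -0.06,"ty": 0,"tz": 0,"turn": 0},{"gripper": 60,"tx": -0.06,"ty": 0,"tz": 0,"turn": 0},{"gripper": 60,"tx": -0.06,"ty": 0,"tz": 0,"turn": 0},{"gripper": 60,"tx": -0.06,"ty": 0,"tz": 0,"turn": 0},{"gripper": 60,"tx": -0.06,"ty": 0,"tz": 0,"turn": 0},{"gripper": 60,"tx": -0.06,"ty": 0,"tz": 0,"turn": 0}]'

```text
time: 17.7
tool_pos: [621.1, -110.9, 76.3]
eef_rot: [3.142, 0.0, 0.142]
ft_force: [-0.2, -0.3, -0.9]
finger_gap: 59.6
```

```bash
python3 - <<'E'
from h import *
st()
im=r.camera('scene')[:,:,::-1];cv2.imwrite('pics/s13.png',cv2.resize(im[150:290,180:340],None,fx=5,fy=4,interpolation=cv2.INTER_CUBIC))
im=r.camera('top')[:,:,::-1]
cv2.imwrite('pics/t13.png',cv2.resize(im[120:270,340:530],None,fx=4,fy=4,interpolation=cv2.INTER_CUBIC))
E
```

```text
t 17.7 sez [ 598.2 -200.7   76.3] rot [3.142 0.    0.142] F(s,e,z) [-0.21 -0.23 -0.93] gap 59.6
```

View pics/s13.png

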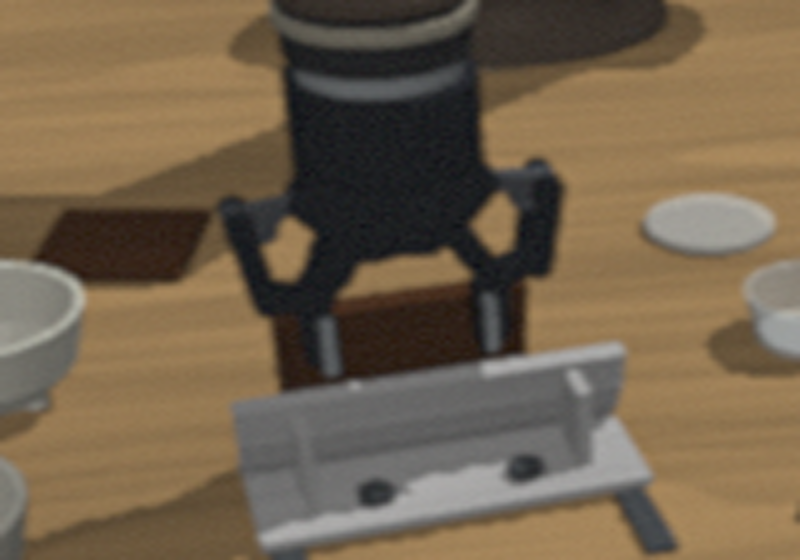

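View pics/t13.png

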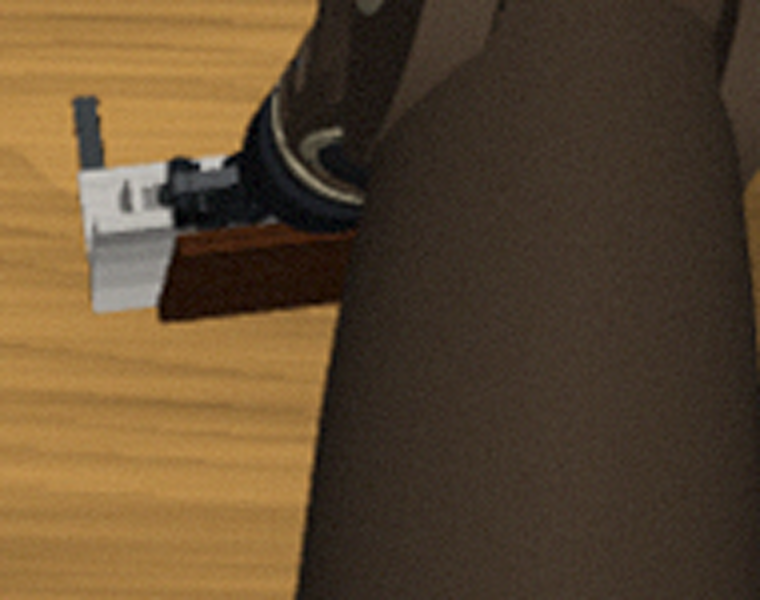

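Pivot is holding. Going on.

Emit:
apply_moves --series '[{"gripper": 60,"tx": -0.06,"ty": 0,"tz": 0,"turn": 0},{"gripper": 60,"tx": -0.06,"ty": 0,"tz": 0,"turn": 0},{"gripper": 60,"tx": -0.06,"ty": 0,"tz": 0,"turn": 0},{"gripper": 60,"tx": -0.06,"ty": 0,"tz": 0,"turn": 0},{"gripper": 60,"tx": -0.06,"ty": 0,"tz": 0,"turn": 0},{"gripper": 60,"tx": -0.06,"ty": 0,"tz": 0,"turn": 0}]'

```text
time: 18.4
tool_pos: [603.3, -113.4, 76.3]
eef_rot: [-3.142, 0.0, 0.142]
ft_force: [0.6, 0.9, -0.5]
finger_gap: 60.1
```

Emit:
apply_moves --series '[{"gripper": 60,"tx": -0.06,"ty": 0,"tz": 0,"turn": 0},{"gripper": 60,"tx": -0.06,"ty": 0,"tz": 0,"turn": 0},{"gripper": 60,"tx": -0.06,"ty": 0,"tz": 0,"turn": 0},{"gripper": 60,"tx": -0.06,"ty": 0,"tz": 0,"turn": 0}]'

```text
time: 18.8
tool_pos: [591.5, -115.1, 76.3]
eef_rot: [3.142, -0.0, 0.143]
ft_force: [-0.3, -0.2, -0.8]
finger_gap: 60.0
```

```bash
python3 - <<'E'
from h import *
st()
im=r.camera('scene')[:,:,::-1];cv2.imwrite('pics/s14.png',cv2.resize(im[150:290,180:340],None,fx=5,fy=4,interpolation=cv2.INTER_CUBIC))
E
```

```text
t 18.8 sez [ 568.3 -200.5   76.3] rot [ 3.142 -0.     0.143] F(s,e,z) [-0.36 -0.12 -0.85] gap 60.0
```

View pics/s14.png

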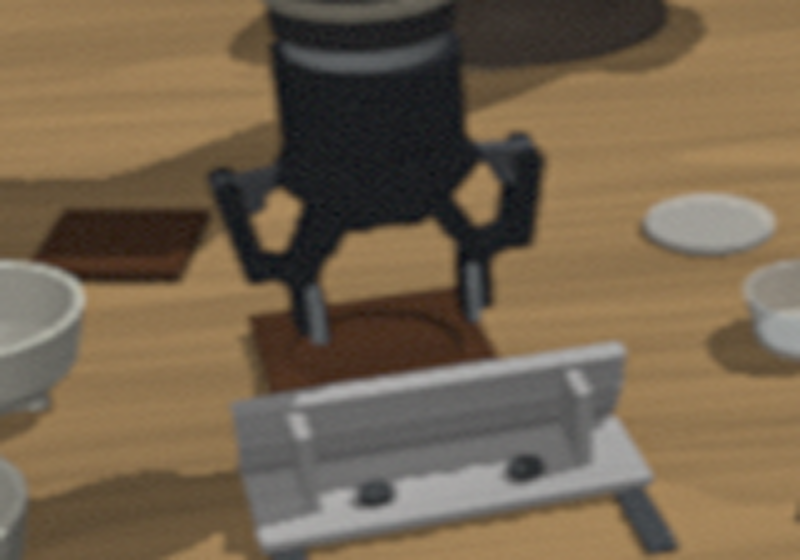

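It has tipped over and lies flat with the hollow up (near edge crop (250,318)–(465,290)). I withdraw upwards and to the side.

Emit:
apply_moves --series '[{"gripper": 60,"tx": 0,"ty": 0,"tz": -0.3,"turn": 0},{"gripper": 60,"tx": 0,"ty": 0,"tz": -0.7,"turn": 0},{"gripper": 60,"tx": 0,"ty": 0,"tz": -0.8,"turn": 0},{"gripper": 60,"tx": 0,"ty": 0,"tz": -0.8,"turn": 0},{"gripper": 60,"tx": -0.3,"ty": 0,"tz": -0.4,"turn": 0},{"gripper": 60,"tx": -0.6,"ty": 0.3,"tz": 0,"turn": 0},{"gripper": 60,"tx": -0.6,"ty": 0.4,"tz": 0,"turn": 0},{"gripper": 60,"tx": -0.6,"ty": 0.4,"tz": 0,"turn": 0},{"gripper": 60,"tx": -0.6,"ty": 0.4,"tz": 0,"turn": 0},{"gripper": 60,"tx": -0.6,"ty": 0.4,"tz": 0,"turn": 0}]'

```text
time: 19.85
tool_pos: [440.7, -233.2, 226.4]
eef_rot: [3.141, -0.0, 0.143]
ft_force: [0.6, -0.1, 0.8]
finger_gap: 60.0
```

Emit:
apply_moves --series '[{"gripper": 60,"tx": -0.6,"ty": 0.5,"tz": 0,"turn": 0},{"gripper": 60,"tx": -0.4,"ty": 0.6,"tz": 0,"turn": 0},{"gripper": 60,"tx": -0.4,"ty": 0.6,"tz": 0,"turn": 0},{"gripper": 60,"tx": -0.3,"ty": 0.6,"tz": 0,"turn": 0},{"gripper": 60,"tx": 0,"ty": 0.3,"tz": 0,"turn": 0},{"gripper": 60,"tx": 0,"ty": 0,"tz": 0,"turn": 0},{"gripper": 60,"tx": 0,"ty": 0,"tz": 0,"turn": 0}]'

```text
time: 20.55
tool_pos: [376.5, -372.8, 226.1]
eef_rot: [-3.141, 0.0, 0.143]
ft_force: [-0.1, 0.7, -0.9]
finger_gap: 60.0
```

```bash
python3 - <<'E'
from h import *
st()
im=r.camera('top');boards('top',im[:, :],12);im=im[:,:,::-1]
cv2.imwrite('pics/t15.png',cv2.resize(im[90:320,280:540],None,fx=3,fy=2.6,interpolation=cv2.INTER_CUBIC))
im=r.camera('scene')[:,:,::-1];cv2.imwrite('pics/s15.png',cv2.resize(im[150:320,120:400],None,fx=2.8,fy=2.8,interpolation=cv2.INTER_CUBIC))
E
```

```text
t 20.55 sez [ 317.8 -424.   226.1] rot [-3.141  0.     0.143] F(s,e,z) [-0.04  0.75 -0.86] gap 60.0
top 814.5 [[19.0, 373.0], [61.0, 373.0], [61.0, 399.0], [19.0, 399.0]] world rect ((140.17958068847656, 674.7852172851562), (54.011627197265625, 93.95103454589844), 1.4932390451431274)
top 3611.0 [[311.0, 360.0], [463.0, 360.0], [463.0, 399.0], [311.0, 399.0]] world rect ((173.67994689941406, -81.16685485839844), (81.60523223876953, 334.1224670410156), 1.513279676437378)
top 950.5 [[-0.0, 326.0], [27.0, 326.0], [27.0, 367.0], [0.0, 367.0]] world rect ((222.59732055664062, 743.7830810546875), (88.53758239746094, 59.1669921875), 7.406946659088135)
top 1058.0 [[26.700000762939453, 318.8999938964844], [63.20000076293945, 310.8999938964844], [72.0, 351.3999938964844], [35.5, 359.3999938964844]] world rect ((248.61395263671875, 667.9150390625), (91.28086853027344, 80.6352767944336), 19.211917877197266)
top 5277.0 [[393.20001220703125, 333.3999938964844], [615.5999755859375, 306.70001220703125], [622.7999877929688, 366.8999938964844], [400.3999938964844, 393.6000061035156]] world rect ((243.3
[... 1345 characters left out ...]
9694824219, 239.39999389648438], [46.0, 240.5]] world rect ((505.5368957519531, 666.5610961914062), (96.2582778930664, 78.84332275390625), 8.361311912536621)
top 2284.5 [[379.29998779296875, 203.1999969482422], [428.70001220703125, 196.1999969482422], [435.6000061035156, 244.10000610351562], [386.20001220703125, 251.10000610351562]] world rect ((516.7779541015625, -124.66429138183594), (110.48614501953125, 115.13677978515625), 8.349592208862305)
top 1185.5 [[286.1000061035156, 161.5], [303.8999938964844, 131.0], [335.0, 149.10000610351562], [317.20001220703125, 179.60000610351562]] world rect ((671.4974975585938, 103.03201293945312), (84.41365814208984, 84.18232727050781), 61.14506912231445)
```

View pics/t15.png

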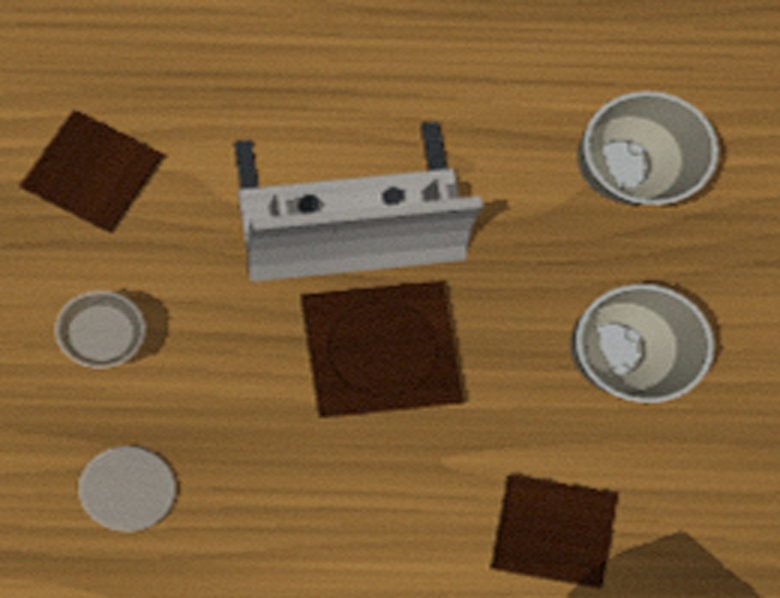

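View pics/s15.png

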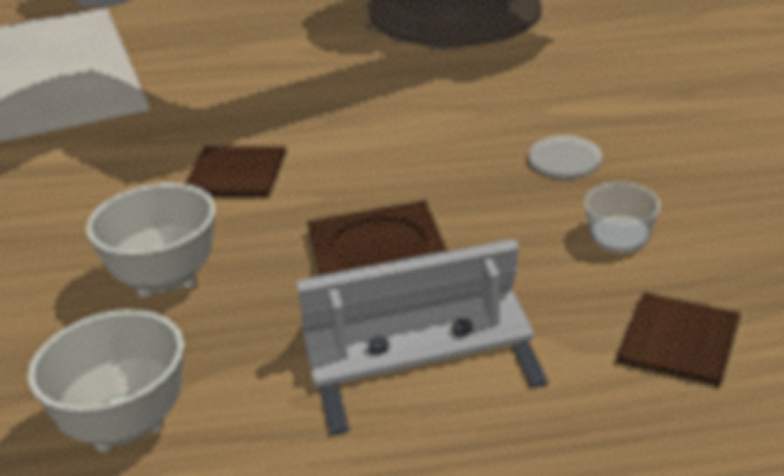

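The board lies flat, hollow up, square to the stop, with about 19 mm between its far edge and the foot (naturally at least 12 mm after tipping on its edge). Bowls, tub, lid and small boards are where they were. Handing in.

```bash
python3 -c "
from station import r
print(r.hand_in())"
```

```text
the job is handed in; nothing more can be done
None
```

The job is done and handed in at about 20.7 s of the 72 s; the hand-in itself gave no verdict.

- **Push:** With two spread fingers low on its near edge, I pushed the largest board along the table and up the stop. The push was mostly 1–2 N with one reading of about 6 N as it met the stop. I stopped when it rose to about 8 N at the foot, within 2 mm of where the images put it.
- **Lean:** After I let go, the board stood leaning by itself. Its top edge was about 98 mm high and 50 mm behind the foot, which matches the expected lean of about 63 degrees.
- **Tip:** I tipped it back from behind its top edge, with no contact force above about 1 N seen at the checks. It fell freely onto its plain side once past vertical.

**Last checks:**
- Both cameras show the board flat with its hollow up and square to the stop to within the measuring error.
- Its far edge is about 19 mm from the foot. That is a little more than the 12 mm or so expected, so it slid a few millimetres as it fell.
- The bowls, tub, lid and small boards look unmoved, and the arm is clear of everything.
- No check failed, but I read forces only at the end of each short move, so brief peaks in between were not seen.

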